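Check a panel gap with a taper gauge

TASK

Check the gap between the white and the red sample panel on the gap stand: draw the yellow-handled taper gauge up out of the rack and slide its blade upright, tip first, down into the gap, somewhere along its middle part, gently, until both panels nip the blade and it drags snugly. Do not force it, and do not let go: finish while still holding the gauge by its handle at that depth. Leave the blue-handled gauge in the rack and everything else standing where it is.

Things in the scene. Friction and masses are not known exactly. Their poses are not given: they have to be found in the camera images.
- gauge_yellow_grip (a point): centre of the yellow handle of the fine taper gauge (loose, 80 g, upright in one of the rack's two slots). z points up along the gauge, x across the blade's thickness, y across its width. Handle 16 mm (x) by 24 mm (y) by 46 mm tall, so it ends 23 mm above and below this point; under it a dark guard, 30 x 34 mm and 6 mm thick, that rests on the rack's top
- gauge_yellow_tip (a point): middle of the lower end of the yellow gauge's steel blade, 109 mm below the handle's centre; same axes. The blade is 80 mm long, 22 mm wide (y), an even wedge, alike on both faces: 10.5 mm thick (x) at the guard, 2.5 mm at this tip
- gauge_yellow: the yellow gauge as a whole; origin in the middle of its guard's underside, 29 mm below the handle's centre; same axes
- gauge_blue_grip (a point): centre of the blue handle (top 148 mm above the trolley) of the coarse gauge in the other slot, 84 mm from the yellow one; same shape and axes, but its blade is 9 to 15 mm thick, too thick for the gap. Which gauge stands in which slot changes, and so does whether the rack is left or right of the stand
- rack: fixed plywood rack, 64 mm (x) by 170 mm (y), 96 mm high, open at front and back; origin under its centre, z up. Its top board, 8 mm thick, has two slots 18 mm (x) by 30 mm (y) at y = -42 and +42 mm, in which the gauge blades hang loosely; pull a gauge straight up by at least 85 mm to clear it
- lip_white (a point): point of the white panel's lip nearest the gap, mid-way along the gap and where it is narrowest, 100 mm above the trolley top. x across the gap from white to red, y along the gap (straight, 122 mm long), z up. Panels level, each 90 mm (x) by 130 mm (y), their tops, bolts included, at most 7 mm above this point; lips rounded, 4 mm radius, so the mouth widens upward
- lip_red (a point): like point of the red panel's lip, straight across the gap; same axes. The gap's middle is half-way between lip_white and lip_red. The gap is set anew each time, 5.5 to 9.5 mm, so the yellow blade goes 30 to 70 mm below the lips before both nip it; nothing stops it sooner. From there the push needed grows gradually, some 2 to 3 N per mm; 3 to 8 N is snug
- panel_white: the white panel as a whole. Both panels sit on one frame on rubber mounts, which yields across the gap by 1 mm per 1.5 N, at most 6 mm, so that a blade slightly off centre centres the gap on itself. The stand's base is 200 mm (x) by 140 mm (y), 8 mm thick, under the panels; it is fixed to the trolley
- panel_red: the red panel as a whole, clamped on the same frame as the white one: it does not give against it, so the gap keeps its width
- mix_cup: clear mixing cup, 71 mm across, 86 mm high, bystander; origin under its centre
- bottle_white: white and yellow additive bottle with a red cap, 49 mm across, 111 mm high, bystander; origin under its centre
- tin_navy: navy paint tin, 72 mm across, 90 mm high, bystander; origin under its centre
Not all that is in view belongs to the job. Leave any purple look-alike of the gauge_yellow alone.

How it is judged:
On the way:
1. the yellow gauge is held by the gripper, drawn up until its tip is above the rack's top (height (world z) of gauge_yellow_tip above 0.098 m and contact force between the fingers and gauge_yellow above 2 N), for 0.2 s.
At the end, for the whole second after the job is handed in: the yellow gauge, gripped by the fingers and at rest, is in the gap: upright to 8 deg, in line to 11 deg, tip 20 mm or more below the lips and within 45 mm of the gap's mid-length, over 1 N of contact on each panel; blue gauge within 15 mm, bystanders within 30 mm of their places (x of gauge_yellow_tip in the frame of lip_white between -0.003 and 0.013 m and y of gauge_yellow_tip in the frame of lip_white between -0.045 and 0.045 m and z of gauge_yellow_tip in the frame of lip_white between -0.079 and -0.02 m and contact force between gauge_yellow and panel_white above 1 N and contact force between gauge_yellow and panel_red above 1 N and contact force between the fingers and gauge_yellow above 2 N and angle between gauge_yellow_tip's own z axis and vertical below 0.14 rad and angle between the y axis of gauge_yellow_tip and the y axis of lip_white, either way round below 0.2 rad and linear speed of gauge_yellow below 0.01 m/s and distance of gauge_blue_grip from where it was at the start of the episode below 0.015 m and distance of each of mix_cup, bottle_white, tin_navy from where it was at the start of the episode below 0.03 m); the arm keeps its last pose, push and grip.
It fails at once if the blade is forced: more than 30 N of contact on a panel (contact force between gauge_yellow and panel_white above 30 N or contact force between gauge_yellow and panel_red above 30 N).
It fails at once if the blue gauge is disturbed: moved more than 20 mm (distance of gauge_blue_grip from where it was at the start of the episode above 0.02 m).
It fails at once if a bystander (cup, bottle, navy tin) is moved more than 40 mm (distance of any of mix_cup, bottle_white, tin_navy from where it was at the start of the episode above 0.04 m).
It also fails if it takes over 45 s, if anything falls off the work surface, if the arm or the gripper's body presses on something with over 40 N, if the wrist force passes 120 N, or if a joint passes its speed limit or range.

ROBOT

A 6-joint arm with a two-finger parallel gripper is mounted at the origin on a cart in front of the work surface, level with it; the furniture and walls round the work are solid. World frame = base frame: x ahead of the robot, y to its left, z up, the work surface at z = 0. Lengths are in m, angles in rad, forces in N, time in s.
With the tool pointing down it reaches from about 0.35 to 0.775 m from the base axis. Payload 7.3 kg.
Tool frame: the origin (TCP) lies between the finger pads; the fingertips stand 8 mm ahead of it and the grasp point (between the pads) lies 11 mm behind it (robot.nose_length is the distance from the TCP to the fingertips, in m); z points along the fingers, y is the line along which they close (so a half turn about z gives the same grasp; the last joint's range is limited). The gripper opens to 92 mm and grips with 3 to 60 N. Pads are 19 mm wide; open, the fingers measure 130 mm over their backs; the gripper's body (75 mm by 190 mm) begins 47 mm behind the grasp point.
Start: joints at [1.156, 0.342, 1.524, -0, 1.275, -0.146], TCP at [0.139, 0.506, 0.213] pointing down, gripper open.
Joint ranges: [-2.53, 2.53], [-0.77, 2.02], [0.04, 2.7], [-1, 4.14], [0.28, 2.66], [-3.11, 3.11]. Speed limits (rad/s): [2.57, 2.57, 3.14, 3.14, 3.14, 3.14].

INTERFACE

Orientations are given as [roll, pitch, yaw] about the fixed x, y, z axes, in that order (R = Rz(yaw) Ry(pitch) Rx(roll)).
In Python, from cell import robot gives the robot as it stands. The module is installed in compiled form; this text tells all that it offers.
- The arm moves only by the shell command python3 -m jog 'ROWS' [FORCE]. ROWS is JSON, a list that holds one entry, the list of rows, each a list of 5 numbers: the gripper's target within -1 to 1 (fully open at 1, half-way at 0, shut at -1), then the shift along the tool's x, y, z in m, then the turn about the tool's z in rad. A call has 1 to 5 rows; each row is the pose to reach, as a shift and turn from the pose commanded when the call began, along the tool's axes at that moment; what a row does not reach only later rows make up. A row lasts 1/12 s, in which the tool goes at most 41.7 mm and 7.16 degrees, less where a joint would pass 70% of its speed; a pose out of reach is approached as far as the arm can. A call with a gripper value outside its range is refused whole. The fingers move at their own pace and stop on an object; FORCE is the grip in N (left out, the last holds). Time passes only in rows, so rows that repeat a pose let the fingers close. It gives the time, the measured TCP pose, the force, the opening and the grip force at its end, in the units of the state.
- robot.observe(): the state, without advancing time (a new reading comes with each control period).
- robot.read_camera(name): name is "side" or "top"; returns the picture (420x560x3 uint8, red, green, blue); there is no depth.
- robot.camera_model(name): a dict with "camera_matrix" (3x3 intrinsics, pixels), "position" and "attitude" of the camera in the world. Camera axes: x right, y down, z forward; pixel columns grow to the right and rows downward; lengths in m; the calibration is good to about 2 mm. A picture is of the moment at which its call begins. camera_model takes no time and is no camera call.
- robot.hand_in(): hands the job in; it is judged then, once.
The state is a dict: "time": time; "qpos": joint angles; "qvel": joint speeds; "joint_efforts": joint torques, N m; "tool_pos": TCP position; "tool_rot": TCP orientation; "contact_force": force on the tool from outside, world axes, zero at the start; "torque": the same for the moment, N m; "opening": finger opening in m; "grip_force": force on a finger pad.
Only numpy, scipy, OpenCV 4.12 (cv2) and the standard library are available. Lean on these libraries where they do the work, as an engineer would, in place of code of your own. Each camera call takes 0.05 s, during which the arm holds its last target. There are 200 camera calls.

## Working session

There is one attempt and no reset: what is moved stays moved. The work goes in short steps, Python scripts to look and compute and a shell command to move; the robot and the scene stay as the last step left them, time stands still between calls to the robot, and variables do not carry over. Pictures are saved under pics/ and viewed, at most 10 in all, crops included, and the job is handed in when it is done.

```bash
mkdir -p pics
python3 - <<'E'
from cell import robot
import cv2
for n in("side","top"):
    cv2.imwrite(f"pics/{n}0.png",robot.read_camera(n)[:,:,::-1]); m=robot.camera_model(n); print(n,m)
o=robot.observe();print(o)
E
```

```text
side {'camera_matrix': array([[448.42635581,   0.        , 284.71642934],
       [  0.        , 448.42635581, 214.47545086],
       [  0.        ,   0.        ,   1.        ]]), 'position': array([0.40815706, 1.07115776, 0.63267318]), 'attitude': array([-2.03137603,  0.00571272, -3.01420031])}
top {'camera_matrix': array([[492.68028287,   0.        , 278.06257301],
       [  0.        , 492.68028287, 216.61930603],
       [  0.        ,   0.        ,   1.        ]]), 'position': array([ 0.42265332, -0.01140554,  1.68974976]), 'attitude': array([-3.06900604,  0.01993407, -1.58779231])}
{'time': 0.1, 'qpos': array([ 1.15597322e+00,  3.42656277e-01,  1.52487468e+00, -2.13653207e-05,
        1.27537890e+00, -1.46007469e-01]), 'qvel': array([-7.21998962e-04, -2.82594231e-03, -6.06498190e-04,  6.65905029e-05,
       -7.20568122e-04,  7.86297730e-04]), 'joint_efforts': array([ 1.79691600e-03, -4.32000697e+01, -2.44698304e+01,  7.18010939e-02,
        5.25199191e-02, -3.11099861e-06]), 'tool_pos': array([0.13927948, 0.50582108, 0.21242913]), 'tool_rot': array([-3.14028649e+00, -1.71424657e-04,  2.87278314e+00]), 'contact_force': array([ 0.06491   , -0.13228127, -0.43931808]), 'torque': array([0.03475162, 0.00461415, 0.00651704]), 'grip_force': 0.0, 'opening': 0.09210378284537102}
```

View pics/side0.png

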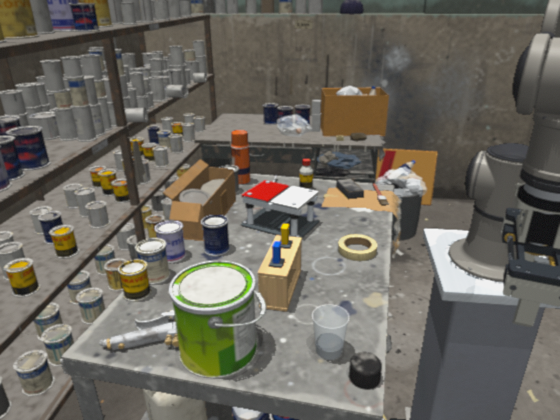

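View pics/top0.png

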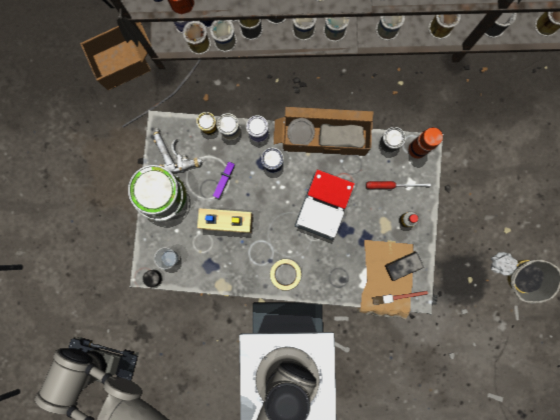

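The side view shows the yellow handle at about (285,235), blue at about (277,252), and the stand at about (280,195). In the top view yellow is at about (236,221), blue at about (210,219), and the gap runs near (326,203). I'll zoom in on both.

Run:
```python
import cv2,numpy as np
t=cv2.imread("pics/top0.png");s=cv2.imread("pics/side0.png")
a=cv2.resize(t[160:250,190:370],None,fx=4.4,fy=4.4,interpolation=cv2.INTER_CUBIC)  # 792x396
cv2.imwrite("pics/tz.png",a)
b=cv2.resize(s[170:310,230:340],None,fx=4,fy=4,interpolation=cv2.INTER_CUBIC)
cv2.imwrite("pics/sz.png",b)
```

```text
(no output)
```

View pics/tz.png

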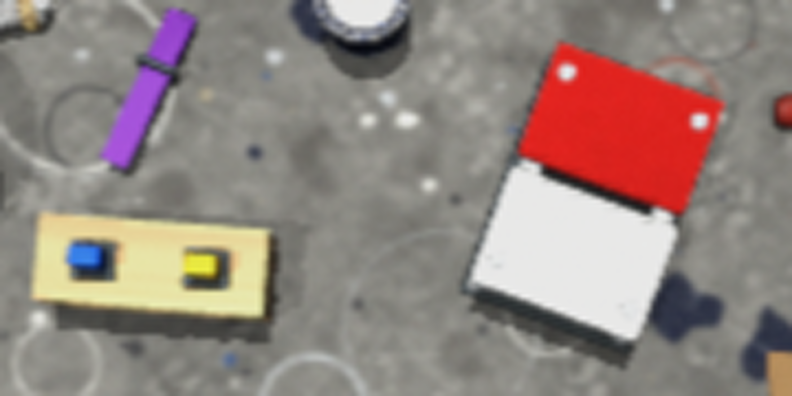

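View pics/sz.png

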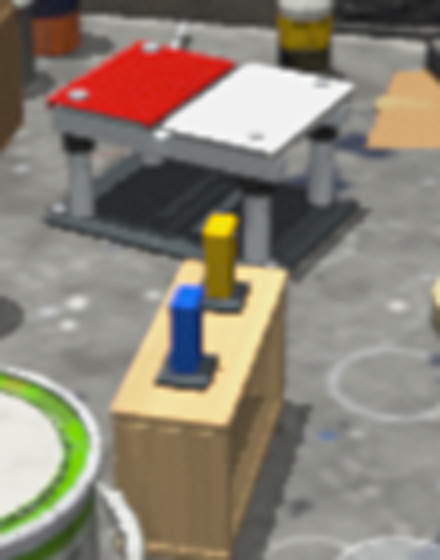

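Positions in the zoomed crops:

| Item | Top crop | Side crop |
|---|---|---|
| Yellow handle top | (202,265) | (220,224) |
| Blue handle top | (87,257) | (187,297) |
| Gap slit | (543,171) to (652,211) | – |

The panels' outer corners in the top crop are about (560,42), (722,102), (632,340) and (470,288).

```bash
cat > h.py <<'E'
import numpy as np,cv2
from cell import robot
from scipy.spatial.transform import Rotation as R
def ray(n,p):
    m=robot.camera_model(n);d=R.from_euler('xyz',m['attitude']).as_matrix()@np.linalg.solve(m['camera_matrix'],[*p,1]);return m['position'],d
def atz(n,p,z):
    c,d=ray(n,p);return (c+d*(z-c[2])/d[2])
def proj(n,X):
    m=robot.camera_model(n);q=m['camera_matrix']@(R.from_euler('xyz',m['attitude']).as_matrix().T@(np.array(X)-m['position']));return q[:2]/q[2]
def tri(a,b):
    (c,d),(e,f)=ray("top",a),ray("side",b);s=np.linalg.lstsq(np.c_[d,-f],e-c,rcond=None)[0];P,Q=c+d*s[0],e+f*s[1];return (P+Q)/2,np.linalg.norm(P-Q)
tc=lambda X,Y:((X+.5)/4.4+189.5,(Y+.5)/4.4+159.5)
sc=lambda X,Y:((X+.5)/4+229.5,(Y+.5)/4+169.5)
E
python3 - <<'E'
from h import *
np.set_printoptions(precision=4,suppress=True)
print("yel",tri(tc(202,265),sc(220,224)));print("blu",tri(tc(87,257),sc(187,297)))
y=atz("top",tc(202,265),.148);b=atz("top",tc(87,257),.148);print(y,b,np.linalg.norm(y-b),"yaw",np.arctan2(*(b-y)[[1,0]]))
r=[atz("top",tc(*p),.096) for p in((40,213),(271,230),(265,318),(33,299))];print("rack",np.mean(r,0),[np.linalg.norm(r[i]-r[i-1]) for i in range(4)],[np.arctan2(*(r[i]-r[i-1])[[1,0]]) for i in range(4)])
# panels
print("panel z: corners tri",tri(tc(560,42),sc(143,42)),tri(tc(632,342),sc(352,86)),tri(tc(470,285),sc(268,152)))
im=cv2.imread("pics/top0.png");hsv=cv2.cvtColor(im,cv2.COLOR_BGR2HSV)
red=((hsv[...,0]<8)|(hsv[...,0]>172))&(hsv[...,1]>150)&(hsv[...,2]>120);wh=(hsv[...,1]<25)&(hsv[...,2]>190)
for k,m in(("red",red),("white",wh)):
    w=np.zeros(m.shape,np.uint8);w[165:242,292:360]=m[165:242,292:360]
    n,l,st,ce=cv2.connectedComponentsWithStats(w);i=1+st[1:,4].argmax()
    bx=cv2.boxPoints(cv2.minAreaRect(np.argwhere(l==i)[:,::-1].astype(np.float32)));B=[atz("top",p,.103) for p in bx]
    print(k,st[i,4],bx.tolist(),"c",np.mean(B,0),[np.linalg.norm(B[j]-B[j-1]) for j in range(4)],[np.arctan2(*(B[j]-B[j-1])[[1,0]]) for j in range(4)])
B=[atz("top",tc(*p),.103) for p in((560,42),(722,102),(632,340),(470,285))]
print("corners c",np.mean(B,0),"along",[np.arctan2(*(B[i]-B[j])[[1,0]]) for i,j in((0,1),(3,2))],"across",[np.arctan2(*(B[i]-B[j])[[1,0]]) for i,j in((0,3),(1,2))])
g=[atz("top",tc(*p),.1) for p in((543,171),(652,211))];print("slit",np.mean(g,0),np.arctan2(*(g[0]-g[1])[[1,0]]))
E
```

```text
yel (array([0.5284, 0.1518, 0.1435]), np.float64(0.0010327325904976752))
blu (array([0.5359, 0.2347, 0.1416]), np.float64(0.001115644745315731))
[0.5276 0.1513 0.148 ] [0.5348 0.2336 0.148 ] 0.08263432448265469 yaw 1.4830489288936655
rack [0.5319 0.1937 0.096 ] [np.float64(0.063907234905354), np.float64(0.17183678832104343), np.float64(0.06515208801977407), np.float64(0.17220850612440958)] [np.float64(-0.08652717798504428), np.float64(-1.663014396063676), np.float64(3.0605936108477225), np.float64(1.471367240093139)]
panel z: corners tri (array([ 0.6503, -0.1106,  0.1521]), np.float64(0.06381871312418864)) (array([ 0.4692, -0.1581,  0.1009]), np.float64(0.00124052254478862)) (array([ 0.5165, -0.0403,  0.0994]), np.float64(0.007871734681928765))
red 1067 [[307.0548095703125, 194.52053833007812], [316.71234130859375, 168.76712036132812], [354.3013916015625, 182.86300659179688], [344.64385986328125, 208.61642456054688]] c [ 0.6262 -0.1535  0.103 ] [np.float64(0.12936564810108403), np.float64(0.0898343639665999), np.float64(0.1298089091473171), np.float64(0.08950958229426738)] [np.float64(1.1901725506073273), np.float64(-0.37754049788099237), np.float64(-1.9539199983478828), np.float64(2.7591157616630815)]
white 1101 [[296.737548828125, 223.17041015625], [306.88641357421875, 195.49166870117188], [344.46722412109375, 209.27130126953125], [334.318359375, 236.95004272460938]] c [ 0.5375 -0.1189  0.103 ] [np.float64(0.1284981577402478), np.float64(0.09558505956192191), np.float64(0.12896994518218433), np.float64(0.09524651802485506)] [np.float64(1.2002657191296466), np.float64(-0.3702834899291853), np.float64(-1.9439600386345635), np.float64(2.7663613886471685)]
corners c [ 0.5792 -0.1343  0.103 ] along [np.float64(1.1918056260644567), np.float64(1.224587852678717)] across [np.float64(-0.37355253206518574), np.float64(-0.3851287025690477)]
slit [ 0.5801 -0.1356  0.1   ] 1.1974231647177396
```

The two views agree: the yellow grip is near (0.528, 0.151), its x axis is at yaw −0.09, and the handle top is about 0.145 high. The gap's middle is near (0.5805, −0.1356) and runs along yaw 1.195. Now I'll approach with a turn.

```bash
cat >> h.py <<'E'
def go(x,y,z,yaw):
    o=robot.observe();M=R.from_euler('xyz',o['tool_rot']).as_matrix();d=M.T@(np.array([x,y,z])-o['tool_pos'])
    w=(o['tool_rot'][2]-yaw+np.pi)%(2*np.pi)-np.pi
    print("t",round(o['time'],2),"pos",o['tool_pos'].round(4),"rot",o['tool_rot'].round(3),"F",o['contact_force'].round(2),"grip",round(o['grip_force'],1),"open",round(o['opening'],4),"| shift",d.round(4),"turn",round(w,3),"rows>=",max(np.linalg.norm(d)/.0417,abs(w)/.125).round(1))
E
python3 -m jog '[[[1,-0.033,-0.017,-0.012,0.12],[1,-0.066,-0.034,-0.024,0.24],[1,-0.099,-0.05,-0.036,0.36],[1,-0.132,-0.067,-0.048,0.48],[1,-0.165,-0.084,-0.06,0.6]]]' 30; python3 -c "
from h import *
go(.528,.1513,.20,1.481)"
```

```text
time: 0.52
tool_pos: [0.2769, 0.3799, 0.2733]
tool_rot: [-3.141, 0.0, 2.267]
contact_force: [0.5, 0.2, 0.7]
opening: 0.0919
grip_force: 0.0
t 0.52 pos [0.2769 0.3799 0.2733] rot [-3.141  0.     2.267] F [0.46 0.21 0.65] grip 0.0 open 0.0919 | shift [-0.3365  0.046   0.0733] turn 0.786 rows>= 8.3
```

```bash
python3 -m jog '[[[1,-0.035,0.005,0,0.12],[1,-0.07,0.01,0,0.24],[1,-0.105,0.014,0,0.36],[1,-0.14,0.019,0,0.48],[1,-0.175,0.024,0,0.6]]]'; python3 -c "
from h import *
go(.528,.1513,.22,1.481)"
```

```text
time: 0.93
tool_pos: [0.4083, 0.2617, 0.2728]
tool_rot: [-3.141, 0.0, 1.667]
contact_force: [0.5, 0.3, -0.2]
opening: 0.0916
grip_force: 0.0
t 0.93 pos [0.4083 0.2617 0.2728] rot [-3.141  0.     1.667] F [ 0.51  0.26 -0.18] grip 0.0 open 0.0916 | shift [-0.1214  0.1086  0.0528] turn 0.186 rows>= 4.1
```

```bash
python3 -m jog '[[[1,-0.03,0.027,0.01,0.06],[1,-0.06,0.054,0.022,0.12],[1,-0.091,0.081,0.037,0.186],[1,-0.121,0.109,0.053,0.186],[1,-0.121,0.109,0.053,0.186]]]'
python3 - <<'E'
from h import *
go(.528,.1513,.116,1.481)
im=robot.read_camera("side")[:,:,::-1];im2=robot.read_camera("top")[:,:,::-1]
a=cv2.resize(im[120:300,200:350],None,fx=3.3,fy=3.3,interpolation=2);b=cv2.resize(im2[180:260,180:260],(297,297),interpolation=2)
c=np.zeros((594,792,3),np.uint8);c[:a.shape[0],:495]=a[:594];c[:297,495:]=b;cv2.imwrite("pics/g1.png",c)
E
```

```text
time: 1.35
tool_pos: [0.5307, 0.1493, 0.2164]
tool_rot: [-3.138, 0.003, 1.482]
contact_force: [-0.9, -0.9, -0.7]
opening: 0.0919
grip_force: 0.0
t 1.35 pos [0.5307 0.1493 0.2164] rot [-3.138e+00  3.000e-03  1.482e+00] F [-0.86 -0.87 -0.75] grip 0.0 open 0.0919 | shift [ 0.002  -0.0026  0.1004] turn 0.001 rows>= 2.4
```

View pics/g1.png

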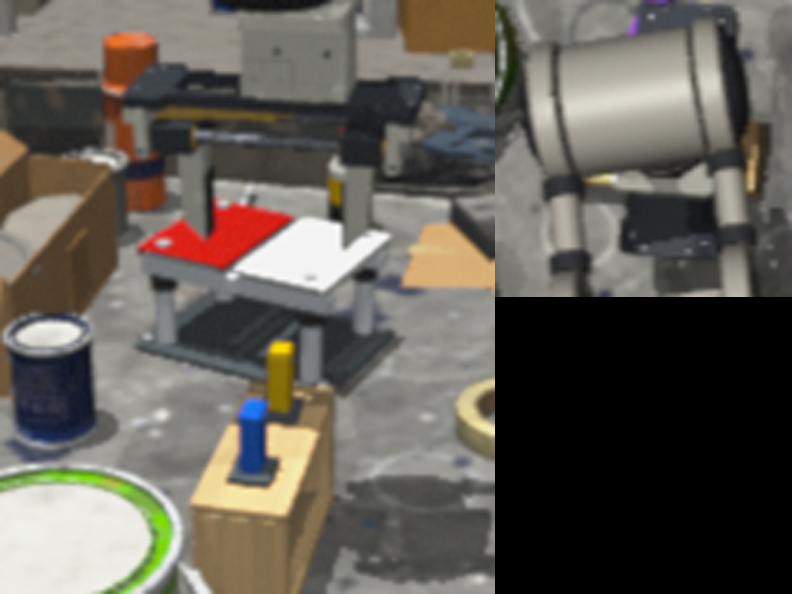

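The open fingers sit above the yellow handle (side crop fingertips about (205,235) and (355,245), handle at (281,378)) and straddle it across its thickness. Next is the descent.

```bash
python3 -m jog '[[[1,0,0,0.025,0],[1,0,0,0.05,0],[1,0,0,0.075,0],[1,0,0,0.09,0],[1,0,0,0.09,0]]]'; python3 -c "
from h import *
go(.528,.1513,.116,1.481)"
```

```text
time: 1.87
tool_pos: [0.5253, 0.155, 0.1275]
tool_rot: [-3.136, 0.001, 1.489]
contact_force: [0.7, -0.0, -0.0]
opening: 0.0917
grip_force: 0.0
t 1.87 pos [0.5253 0.155  0.1275] rot [-3.136e+00  1.000e-03  1.489e+00] F [ 0.66 -0.04 -0.  ] grip 0.0 open 0.0917 | shift [-0.0035  0.0031  0.0115] turn 0.008 rows>= 0.3
```

```bash
python3 -m jog '[[[1,-0.002,0.002,0.008,0],[1,-0.002,0.002,0.011,0],[1,-0.002,0.002,0.011,0],[1,-0.002,0.002,0.011,0],[1,-0.002,0.002,0.011,0]]]'; python3 -c "
from h import *
go(.528,.1513,.116,1.481)"
```

```text
time: 2.28
tool_pos: [0.5305, 0.152, 0.1199]
tool_rot: [3.14, -0.0, 1.487]
contact_force: [-0.0, -0.8, -0.5]
opening: 0.0915
grip_force: 0.0
t 2.28 pos [0.5305 0.152  0.1199] rot [ 3.14  -0.     1.487] F [-0.01 -0.77 -0.54] grip 0.0 open 0.0915 | shift [-0.0009 -0.0025  0.0039] turn 0.006 rows>= 0.1
```

```bash
python3 -m jog '[[[0,0,0,0.003,0],[-0.3,0,-0.001,0.003,0],[-0.5,0,-0.001,0.003,0],[-0.6,0,-0.001,0.003,0],[-0.7,0,-0.001,0.003,0]]]' 30;python3 -m jog '[[[-0.8,0,0,0,0],[-0.9,0,0,0,0],[-1,0,0,0,0],[-1,0,0,0,0],[-1,0,0,0,0]]]' 30; python3 -c "
from h import *
go(.528,.1513,.116,1.481)"
```

```text
time: 2.7
tool_pos: [0.5291, 0.1519, 0.1161]
tool_rot: [3.141, -0.0, 1.487]
contact_force: [0.8, -0.0, -0.6]
opening: 0.063
grip_force: 0.0
time: 3.12
tool_pos: [0.5291, 0.1519, 0.116]
tool_rot: [3.142, -0.0, 1.487]
contact_force: [-0.2, 0.7, -0.4]
opening: 0.0296
grip_force: 0.0
t 3.12 pos [0.5291 0.1519 0.116 ] rot [ 3.142 -0.     1.487] F [-0.23  0.67 -0.37] grip 0.0 open 0.0296 | shift [-0.0007 -0.001   0.    ] turn 0.006 rows>= 0.0
```

```bash
python3 -m jog '[[[-1,0,0,0,0],[-1,0,0,0,0],[-1,0,0,0,0],[-1,0,0,0,0],[-1,0,0,0,0]]]' 30; python3 -m jog '[[[-1,0,0,-0.001,0],[-1,0,0,-0.003,0],[-1,0,0,-0.008,0],[-1,0,0,-0.014,0],[-1,0,0,-0.02,0]]]' 30
```

```text
time: 3.53
tool_pos: [0.529, 0.1519, 0.1159]
tool_rot: [-3.141, -0.0, 1.487]
contact_force: [0.2, 0.3, 0.1]
opening: 0.0156
grip_force: 29.9
time: 3.95
tool_pos: [0.5292, 0.1519, 0.1368]
tool_rot: [3.141, -0.0, 1.487]
contact_force: [0.7, -0.2, -1.1]
opening: 0.0158
grip_force: 29.9
```

```bash
python3 -m jog '[[[-1,0,0,-0.02,0],[-1,0,0,-0.042,0],[-1,0,0,-0.067,0],[-1,0,0,-0.092,0],[-1,0,0,-0.115,0]]]'; python3 -m jog '[[[-1,0,0,0,0],[-1,0,0,0,0],[-1,0,0,0,0]]]'; python3 -c "
from h import *
go(.5805,-.1356,.25,1.195)"
```

```text
time: 4.37
tool_pos: [0.5291, 0.1519, 0.2534]
tool_rot: [3.14, -0.0, 1.487]
contact_force: [0.4, -0.1, -0.1]
opening: 0.0157
grip_force: 29.9
time: 4.62
tool_pos: [0.5285, 0.1518, 0.2504]
tool_rot: [-3.14, 0.0, 1.487]
contact_force: [-0.1, 0.1, -1.6]
opening: 0.0154
grip_force: 29.9
t 4.62 pos [0.5285 0.1518 0.2504] rot [-3.14   0.     1.487] F [-0.09  0.1  -1.62] grip 29.9 open 0.0154 | shift [-0.282   0.0759  0.0004] turn 0.292 rows>= 7.0
```

```bash
python3 -m jog '[[[-1,-0.02,0.005,0,0.03],[-1,-0.05,0.013,0,0.08],[-1,-0.08,0.022,0,0.13],[-1,-0.11,0.03,0,0.18],[-1,-0.14,0.038,0,0.23]]]'; python3 -c "
from h import *
go(.5805,-.1356,.25,1.195)"
```

```text
time: 5.03
tool_pos: [0.5545, 0.008, 0.2493]
tool_rot: [-3.138, 0.001, 1.255]
contact_force: [-0.0, 1.1, -1.1]
opening: 0.0159
grip_force: 29.9
t 5.03 pos [0.5545 0.008  0.2493] rot [-3.138e+00  1.000e-03  1.255e+00] F [-0.02  1.13 -1.09] grip 29.9 open 0.0159 | shift [-0.1284  0.0693 -0.0008] turn 0.06 rows>= 3.5
```

```bash
python3 -m jog '[[[-1,-0.03,0.016,0,0.03],[-1,-0.06,0.032,0,0.06],[-1,-0.09,0.049,0,0.06],[-1,-0.115,0.062,0,0.06],[-1,-0.128,0.069,0,0.06]]]';python3 -m jog '[[[-1,0,0,0,0],[-1,0,0,0,0],[-1,0,0,0,0],[-1,0,0,0,0],[-1,0,0,0,0]]]'
python3 - <<'E'
from h import *
go(.5805,-.1356,.205,1.195)
im=robot.read_camera("side")[:,:,::-1];cv2.imwrite("pics/s2.png",im)
a=cv2.resize(im[140:250,225:345],None,fx=5.4,fy=5.4,interpolation=2)
cv2.imwrite("pics/g2.png",a)
# predicted gap ends and centre & blade tip in side crop
for P in((.5805,-.1356,.1),(.5805+.061*np.cos(1.195),-.1356+.061*np.sin(1.195),.1),(.5805-.061*np.cos(1.195),-.1356-.061*np.sin(1.195),.1)):
    print(((proj("side",P)-[225,140])*5.4).round(1))
o=robot.observe();p=o['tool_pos'];print("tip",((proj("side",p-[0,0,.098])-[225,140])*5.4).round(1), "guard",((proj("side",p-[0,0,.018])-[225,140])*5.4).round(1))
E
```

```text
time: 5.45
tool_pos: [0.5807, -0.1371, 0.2489]
tool_rot: [-3.138, 0.001, 1.194]
contact_force: [-0.4, 0.7, -0.8]
opening: 0.0156
grip_force: 29.9
time: 5.87
tool_pos: [0.5813, -0.1324, 0.2511]
tool_rot: [-3.142, -0.0, 1.199]
contact_force: [0.3, -0.1, -1.2]
opening: 0.0159
grip_force: 29.9
t 5.87 pos [ 0.5813 -0.1324  0.2511] rot [-3.142 -0.     1.199] F [ 0.32 -0.11 -1.2 ] grip 29.9 open 0.0159 | shift [-0.0032  0.0004  0.0461] turn 0.004 rows>= 1.1
[295.9 284.6]
[239.3 325.4]
[348.6 246.6]
tip [292.6 196. ] guard [290.9  53.3]
```

View pics/g2.png

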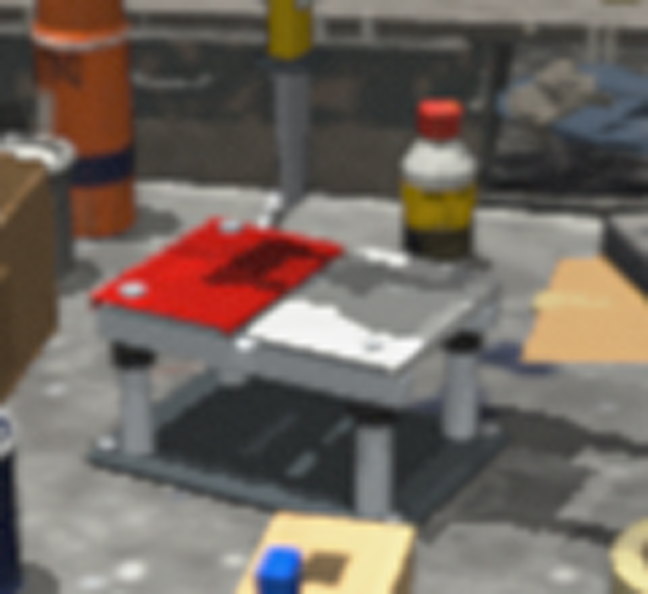

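The tip (291,200) hangs over the gap, and the gap line in the picture ((237,335) to (343,248)) lies within about 1 mm of the prediction. I'll go down, watching the force.

```bash
python3 -m jog '[[[-1,-0.001,0,0.015,0],[-1,-0.002,0,0.03,0],[-1,-0.002,0,0.045,0],[-1,-0.002,0,0.055,0],[-1,-0.002,0,0.06,0]]]';python3 -m jog '[[[-1,0,0,0.004,0],[-1,0,0,0.008,0],[-1,0,0,0.012,0],[-1,0,0,0.015,0],[-1,0,0,0.015,0]]]'; python3 -c "
from h import *
go(.5805,-.1356,.168,1.195)"
```

```text
time: 6.33
tool_pos: [0.58, -0.1349, 0.1896]
tool_rot: [-3.139, -0.0, 1.198]
contact_force: [-0.7, 0.6, -1.8]
opening: 0.0159
grip_force: 29.9
time: 6.75
tool_pos: [0.5804, -0.1357, 0.1756]
tool_rot: [-3.141, -0.0, 1.197]
contact_force: [-1.2, -0.3, -0.3]
opening: 0.0159
grip_force: 29.9
t 6.75 pos [ 0.5804 -0.1357  0.1756] rot [-3.141 -0.     1.197] F [-1.19 -0.27 -0.3 ] grip 29.9 open 0.0159 | shift [0.0001 0.0001 0.0076] turn 0.002 rows>= 0.2
```

```bash
for i in 1; do python3 -m jog '[[[-1,0,0,0.002,0],[-1,0,0,0.004,0],[-1,0,0,0.006,0],[-1,0,0,0.008,0],[-1,0,0,0.008,0]]]'; done
```

```text
time: 7.17
tool_pos: [0.5804, -0.1357, 0.1675]
tool_rot: [-3.141, -0.0, 1.197]
contact_force: [0.8, 0.1, -0.5]
opening: 0.0156
grip_force: 29.9
```

```bash
python3 -m jog '[[[-1,0,0,0.0015,0],[-1,0,0,0.003,0],[-1,0,0,0.0045,0],[-1,0,0,0.006,0],[-1,0,0,0.006,0]]]'
```

```text
time: 7.58
tool_pos: [0.5804, -0.1356, 0.1616]
tool_rot: [-3.141, -0.0, 1.197]
contact_force: [-0.2, -0.2, -1.5]
opening: 0.0157
grip_force: 29.9
```

Still no contact (tip about 36 mm below the lips). I'll continue in small steps.

```bash
python3 -m jog '[[[-1,0,0,0.001,0],[-1,0,0,0.002,0],[-1,0,0,0.003,0],[-1,0,0,0.004,0],[-1,0,0,0.004,0]]]'
```

```text
time: 8.0
tool_pos: [0.5805, -0.1357, 0.1578]
tool_rot: [-3.141, -0.0, 1.197]
contact_force: [0.1, -0.4, -1.8]
opening: 0.0157
grip_force: 29.9
```

```bash
python3 -m jog '[[[-1,0,0,0.001,0],[-1,0,0,0.002,0],[-1,0,0,0.003,0],[-1,0,0,0.003,0],[-1,0,0,0.003,0]]]'
```

```text
time: 8.42
tool_pos: [0.5805, -0.1357, 0.1549]
tool_rot: [-3.141, -0.0, 1.197]
contact_force: [-0.6, -0.1, -1.4]
opening: 0.0163
grip_force: 29.9
```

```bash
python3 -m jog '[[[-1,0,0,0.001,0],[-1,0,0,0.002,0],[-1,0,0,0.003,0],[-1,0,0,0.003,0],[-1,0,0,0.003,0]]]'
```

```text
time: 8.83
tool_pos: [0.5806, -0.1357, 0.1519]
tool_rot: [-3.142, -0.0, 1.197]
contact_force: [0.4, 0.2, -0.7]
opening: 0.0158
grip_force: 29.9
```

```bash
python3 -m jog '[[[-1,0,0,0.001,0],[-1,0,0,0.002,0],[-1,0,0,0.002,0],[-1,0,0,0.002,0],[-1,0,0,0.002,0]]]'
```

```text
time: 9.25
tool_pos: [0.5806, -0.1357, 0.15]
tool_rot: [3.142, -0.0, 1.197]
contact_force: [-0.3, 0.3, -0.9]
opening: 0.0161
grip_force: 29.9
```

```bash
python3 -m jog '[[[-1,0,0,0.001,0],[-1,0,0,0.002,0],[-1,0,0,0.002,0],[-1,0,0,0.002,0],[-1,0,0,0.002,0]]]'
```

```text
time: 9.67
tool_pos: [0.5806, -0.1357, 0.148]
tool_rot: [-3.142, -0.0, 1.197]
contact_force: [0.0, -0.1, -1.0]
opening: 0.0156
grip_force: 29.9
```

```bash
python3 -m jog '[[[-1,0,0,0.001,0],[-1,0,0,0.002,0],[-1,0,0,0.002,0],[-1,0,0,0.002,0],[-1,0,0,0.002,0]]]'
```

```text
time: 10.08
tool_pos: [0.5805, -0.1357, 0.146]
tool_rot: [-3.141, -0.0, 1.197]
contact_force: [0.8, -0.2, -1.2]
opening: 0.0158
grip_force: 29.9
```

```bash
python3 -m jog '[[[-1,0,0,0.001,0],[-1,0,0,0.002,0],[-1,0,0,0.002,0],[-1,0,0,0.002,0]]]'
```

```text
time: 10.42
tool_pos: [0.5805, -0.1357, 0.1439]
tool_rot: [-3.141, -0.0, 1.197]
contact_force: [-0.0, 0.7, -1.8]
opening: 0.0159
grip_force: 29.9
```

```bash
python3 -m jog '[[[-1,0,0,0.001,0],[-1,0,0,0.0015,0],[-1,0,0,0.0015,0],[-1,0,0,0.0015,0]]]'
```

```text
time: 10.75
tool_pos: [0.5805, -0.1357, 0.1424]
tool_rot: [-3.141, -0.0, 1.197]
contact_force: [-0.5, -1.0, -2.4]
opening: 0.0157
grip_force: 29.9
```

```bash
python3 -m jog '[[[-1,0,0,0.001,0],[-1,0,0,0.0015,0],[-1,0,0,0.0015,0],[-1,0,0,0.0015,0]]]'
```

```text
time: 11.08
tool_pos: [0.5807, -0.1358, 0.1413]
tool_rot: [3.141, -0.0, 1.197]
contact_force: [-0.5, -0.1, 1.5]
opening: 0.0161
grip_force: 29.9
```

```bash
python3 -m jog '[[[-1,0,0,0.001,0],[-1,0,0,0.0015,0],[-1,0,0,0.0015,0],[-1,0,0,0.0015,0]]]'
```

```text
time: 11.42
tool_pos: [0.5809, -0.1358, 0.1402]
tool_rot: [3.14, -0.0, 1.197]
contact_force: [0.2, 1.3, 6.2]
opening: 0.0157
grip_force: 30.0
```

Both panels have nipped the blade and the push is about 6–7 N. I'll hold and check that it's steady.

```bash
python3 -m jog '[[[-1,0,0,0,0],[-1,0,0,0,0],[-1,0,0,0,0],[-1,0,0,0,0],[-1,0,0,0,0]]]'
python3 - <<'E'
from h import *
F=[]
for i in range(8):
    im=robot.read_camera("side");F.append(robot.observe()['contact_force'])
print(np.mean(F,0),robot.observe()['tool_pos'])
cv2.imwrite("pics/g3.png",cv2.resize(im[140:250,225:345,::-1],None,fx=5.4,fy=5.4,interpolation=2))
E
```

```text
time: 11.83
tool_pos: [0.5809, -0.1358, 0.1402]
tool_rot: [3.14, -0.0, 1.197]
contact_force: [0.0, 0.5, 5.4]
opening: 0.0157
grip_force: 30.0
[-1.16399931  0.66447573  4.94202371] [ 0.58094727 -0.13582789  0.14019683]
```

View pics/g3.png

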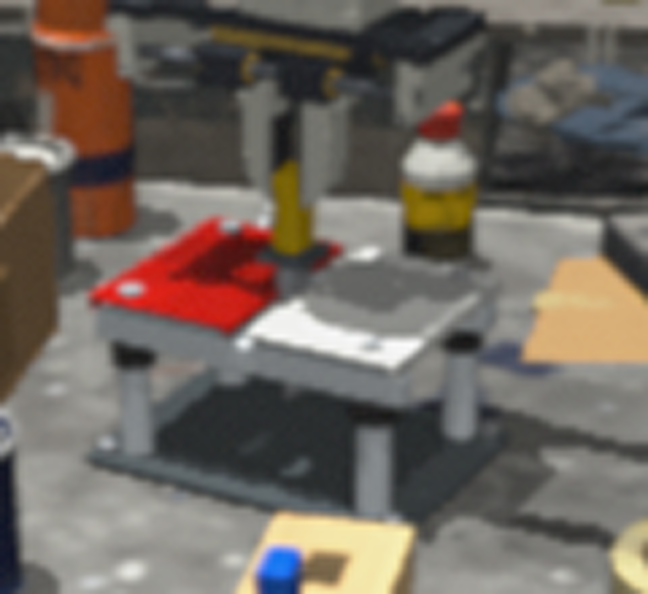

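The blade stands upright in the gap, with the guard at (290,255) about 22 mm above the lips. The push is steady at 5–6 N, and the blue gauge and bottle haven't moved. I'm handing in.

```bash
python3 -c "
from cell import robot
print(robot.hand_in())"
```

```text
the job is handed in; nothing more can be done
None
```

I handed the job in with the yellow gauge still gripped at about 30 N, its blade upright about 58 mm down in the gap and snug at a steady 5–6 N push; the blue gauge and bottle looked unmoved, and the hand-in returned no verdict.

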